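# Lay out a worn current-collector set on the inspection board

## Task

Lay out the collector parts on the grey inspection board in this order: first the copper shoe, in the middle between the red and green markers; then the black carbon block flat and centred on top of the shoe, lengthwise along it; then the rusty cotter pin halfway between the shoe and the red marker; and last the bright cotter pin halfway between the shoe and the green marker. Shoe and pins lie flat, square across the line between the markers. The carbon is brittle, so set it down and never drop it, and leave the mallet, the grease tin and the brass bush where they are.

Things in the scene. Friction and masses are not known exactly. Their poses are not given: they have to be found in the camera images.
- board: Fixed pale grey board 130 x 320 mm, 8 mm thick, flat on the counter, a thin black line along each long edge. Origin: centre of its underside (its top is 8 mm above that). Its x axis runs across it (130 mm), its y axis along it (320 mm), z up.
- red_marker: Red plastic button, fixed on the board near one end, 30 mm across, 22 mm high. Origin: centre of its underside, on the board's top, on the board's long centre line, 130 mm from the board's centre. Its axes mean nothing. It may be at either end.
- green_marker: Green plastic button of the same size, fixed at the other end of the board in the same way (the markers are 260 mm apart, the board's centre halfway between them).
- shoe_mid (a point): Centre of the loose copper shoe, a flat copper bar 90 mm long (its x axis), 36 mm wide (y), 20 mm high (z up); dark bands near both ends, both ends alike; flat on top; about 0.4 kg. This point is half-way up, 10 mm above its underside. It starts flat on the counter at any yaw.
- carbon_mid (a point): Centre of the loose matte black carbon block, 54 mm long (its x axis), 30 mm wide (y), 22 mm high (z up), about 70 g. This point is half-way up, 11 mm above its underside. Starts flat on the counter.
- rusty_pin_mid (a point): Middle of the loose rusty brown cotter pin lying flat: 95 mm long (its x axis, eye to +x), 9 mm thick (z up), the legs 18 mm wide together (y), the eye, from 18 mm in front of this point, 26 mm wide; about 70 g. This point is half-way up, 4.5 mm above its underside. Either end may point either way in the layout.
- bright_pin_mid (a point): Middle of the loose bright steel cotter pin, same size and axes as the rusty one.
- mallet_head (a point): Bystander: centre of the head of the wooden mallet lying on the counter between the robot and the board. Head 60 x 90 x 60 mm high, handle 24 mm thick reaching 255 mm from this point along its -x axis. Not to be moved.
- tin_mid (a point): Bystander: centre of the round grease tin, blue with a bright lid, 62 mm across, 36 mm high, standing beyond the board as the robot sees it. Not to be moved.
- bush_mid (a point): Bystander: centre of the brass bush, a ring standing on end, 40 mm outside, 22 mm bore, 30 mm high, beyond the board as the robot sees it. Not to be moved.
Not all that is in view belongs to the job. What is meant by the part that bears rusty_pin_mid is not pink, and is the larger of those in its own colour.

How it is judged:
By the outcome, as a careful person would: the job done as asked, in the order asked, and still so for the second after the job is handed in, with the robot touching nothing.
It also fails if it takes over 109 s, if anything falls off the work surface, if the arm or the gripper's body presses on something with over 40 N, if the wrist force passes 120 N, or if a joint passes its speed limit or range.

## Robot

A 6-joint arm with a two-finger parallel gripper is mounted at the origin on the work surface. World frame = base frame: x ahead of the robot, y to its left, z up, the work surface at z = 0. Lengths are in m, angles in rad, forces in N, time in s.
With the tool pointing down it reaches from about 0.425 to 0.95 m from the base axis. Payload 14.7 kg.
Tool frame: the origin (TCP) lies on the centre line of the jaws, within the pads' length; the fingertips stand 19 mm ahead of it and the grasp point (between the pads) is the TCP; z points along the fingers, y is the line along which they close (so a half turn about z gives the same grasp; the last joint's range is limited). The gripper opens to 85 mm and grips with 20 to 120 N. Pads are 22 mm wide; open, the fingers measure 114 mm over their backs; the gripper's body (76 mm by 85 mm) begins 54 mm behind the grasp point. The pads swing forward as they close: fully open they stand 13 mm farther back than shut.
Start: joints at [-1.156, 0.48, 1.596, -0, 1.065, -0.047], TCP at [0.29, -0.582, 0.25] pointing down, gripper open.
Joint ranges: [-2.75, 2.75], [-0.82, 2.05], [0.23, 2.67], [-1.56, 4.7], [0.09, 2.69], [-2.92, 2.92]. Speed limits (rad/s): [1.89, 1.89, 2.39, 3.01, 3.01, 3.01].

## Interface

Orientations are given as a rotation vector (axis times angle).
In Python, from workcell import arm gives the robot as it stands.
- The arm moves only by the tool move_arm, never from a script. Its argument "series" is one flat list of numbers, 7 for each row, row after row: the shift along the tool's x, y, z in mm, then the turn, a rotation vector about the tool's x, y, z in rad, then the opening, from 0 (shut) to 1 (fully open). In form: [dx, dy, dz, rx, ry, rz, fingers, dx, dy, dz, rx, ry, rz, fingers, ...]. A call has 1 to 20 rows; each row shifts and turns the commanded pose from where the row before left it, along the tool's axes as they then stand; what a row does not reach is not made up. A row lasts 1/8 s, in which the tool goes at most 62.5 mm and 10.7 degrees, less where a joint would pass 70% of its speed; a pose out of reach is approached as far as the arm can. A call with a gripper value outside its range is refused whole. The fingers move at their own pace and stop on an object; "force" is the grip in N (left out, the last holds). Time passes only in rows, so rows that do not move let the fingers close. It gives the time, the measured TCP pose, the force, the opening and the grip force at its end, in the units of the state.
- arm.sense(): the state, without advancing time (a new reading comes with each control period).
- arm.grab_frame(name): name is "side" or "top"; returns a dict with "color" (384x512x3 uint8, red, green, blue), "depth" (384x512 float32, m along the optical axis (not along the pixel's ray), 0 where there is no reading), "mtx" (3x3 intrinsics, pixels), "world_to_cam" (4x4, takes a point from world to camera coordinates). Camera axes: x right, y down, z forward; pixel columns grow to the right and rows downward; lengths in m; the calibration is good to about 2 mm. A picture is of the moment at which its call begins.
- arm.finish_job(): hands the job in; it is judged then, once.
Trained networks look in a picture, given as the dict that the camera call returned (one of the last four; its "shot" number tells which), for a name from the list of things; names that differ only in an ending like _2 or _b are one class to them, and where a whole thing is asked for, a point or a joint stands for the part that bears it (a point fixed in the world has none). Each returns a list of dicts, best first, with "confidence" (0 to 1); they miss things now and then, are a little off and sometimes report something else, mostly with a low value. They report only what shows in the picture. A call takes as long as a camera call. They do not tell look-alikes from the thing itself.
- arm.trace(picture, label): "region" (384x512 bool, what is visible of it) and "extent" ([left, top, right, bottom] in pixels, round what is visible of it).
The state is a dict: "time": time; "joints": joint angles; "qd": joint speeds; "joint_efforts": joint torques, N m; "eef_pos": TCP position; "eef_rot": TCP orientation; "force": force on the tool from outside, world axes, zero at the start; "moment": the same for the moment, N m; "width": finger opening in m; "grip_force": force on a finger pad.
Only numpy, scipy, OpenCV 4.12 (cv2) and the standard library are available. Lean on these libraries where they do the work, as an engineer would, in place of code of your own. Each camera call takes 0.05 s, during which the arm holds its last target. There are 200 camera calls.

## Working session

There is one attempt and no reset: what is moved stays moved. The work goes in short steps, Python scripts to look and compute and a tool call to move; the robot and the scene stay as the last step left them, time stands still between calls to the robot, and variables do not carry over. Pictures are saved under pics/ and viewed, at most 14 in all, crops included, and the job is handed in when it is done.

Besides the shell and the picture viewer there is one more tool, called as name(argument=value, ...) on one line, values as JSON. move_arm: Moves the arm, as the interface text tells. Its arguments: {"type":"object","properties":{"series":{"type":"array"},"force":{"type":"number"}},"required":["series"]}

```bash
mkdir -p pics; ls; python3 - <<'E'
from workcell import arm
import cv2,numpy as np
print(arm.sense())
for n in("top","side"):
    f=arm.grab_frame(n); cv2.imwrite(f"pics/{n}0.png",f["color"][:,:,::-1])
    print(n,f["mtx"].tolist(),f["world_to_cam"].round(4).tolist(),f["shot"])
E
```

```text
pics
{'time': 0.0, 'joints': array([-1.15561613e+00,  4.80837340e-01,  1.59687482e+00,  3.95966639e-06,
        1.06505556e+00, -4.65599910e-02]), 'qd': array([-1.83615790e-03, -8.13532552e-04, -6.51506400e-04,  2.47206349e-03,
       -6.74589233e-04,  2.04441727e-05]), 'joint_efforts': array([-7.83099877e-04, -9.50658059e+01, -4.30182695e+01, -2.76374949e-04,
        1.25324540e-02,  5.17224953e-05]), 'eef_pos': array([ 0.28947068, -0.58156509,  0.24966843]), 'eef_rot': array([-3.05711440e+00, -7.18606331e-01,  3.32805321e-04]), 'force': array([ 0.18366474,  0.36522334, -0.05650211]), 'moment': array([0.05642852, 0.0332941 , 0.02835762]), 'grip_force': 0.0, 'width': 0.08548963692137929}
top [[349.6639216219836, 0.0, 262.4177377593896], [0.0, 349.6639216219836, 196.82367933898087], [0.0, 0.0, 1.0]] [[0.0219, -0.9994, -0.0263, -0.0322], [-0.9904, -0.0181, -0.1369, 0.5695], [0.1364, 0.0291, -0.9902, 0.8477], [0.0, 0.0, 0.0, 1.0]] 1
side [[417.11188171013174, 0.0, 246.83542227454234], [0.0, 417.11188171013174, 193.9692685762634], [0.0, 0.0, 1.0]] [[-0.9711, -0.2384, 0.0057, 0.5354], [-0.1815, 0.7231, -0.6664, 0.1753], [0.1548, -0.6482, -0.7455, 1.2556], [0.0, 0.0, 0.0, 1.0]] 2
```

View pics/top0.png

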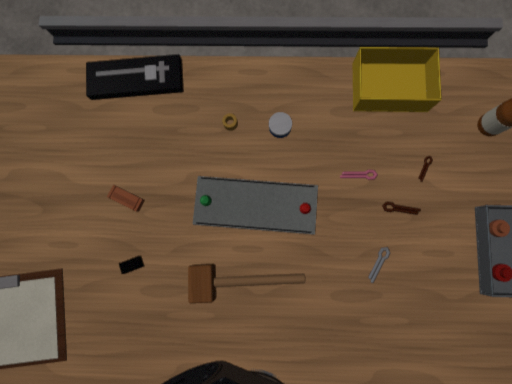

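View pics/side0.png

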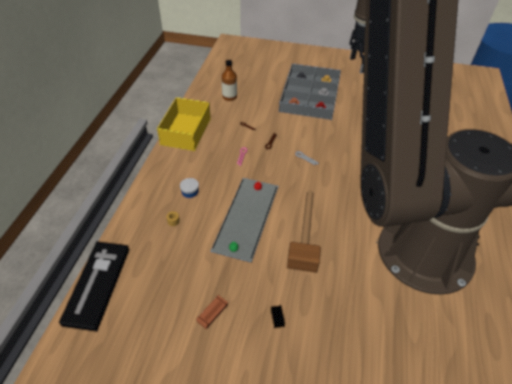

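The top view shows four pins: a pink one at (360,175), a small brown one at (426,168), a larger brown one at (402,208), and a bright one at (380,265). The larger brown pin fits rusty_pin: it isn't pink and is the larger of the two brown ones. The shoe is at (126,198), the carbon at (131,265), green at (206,200) and red at (305,208). The side view agrees with this. Next I'll measure and confirm in a crop.

```bash
cat > h.py <<'E'
from workcell import arm
import cv2,numpy as np
def world(f,z=None):
    """Per-pixel world points, from depth, or on plane z."""
    v,u=np.mgrid[0:384,0:512]; K=f["mtx"]; T=np.linalg.inv(f["world_to_cam"])
    d=np.stack([(u-K[0,2])/K[0,0],(v-K[1,2])/K[1,1],np.ones(u.shape)],-1)
    if z is None: return (d*f["depth"][...,None])@T[:3,:3].T+T[:3,3]
    w=d@T[:3,:3].T
    return T[:3,3]+w*((z-T[2,3])/w[...,2])[...,None]
def rect(f,m,ztop,zmin=None):
    """min-area rect of mask m on plane ztop: centre, (long,short), yaw of the long side"""
    if zmin is not None: m=m&(world(f)[...,2]>zmin)
    p=(world(f,ztop)[m][:,:2]*1000).astype(np.float32)
    c,s,a=cv2.minAreaRect(p); a=np.radians(a)
    if s[0]<s[1]: s=s[::-1]; a+=np.pi/2
    return np.round(c,1),np.round(s,1),round((a+np.pi/2)%np.pi-np.pi/2,3),np.round(p.mean(0),1),len(p)
E
python3 - <<'E'
from h import *
f=arm.grab_frame("top")
W=world(f)
print("table z",np.median(W[240:260,160:180,2]),W[240:260,160:180,2].std())
H=dict(board=8,red_marker=30,green_marker=30,shoe_mid=20,carbon_mid=22,rusty_pin_mid=9,bright_pin_mid=9,mallet_head=60,tin_mid=36,bush_mid=30)
for n,h in H.items():
    for t in arm.trace(f,n)[:4]:
        if t["confidence"]<.2: continue
        m=t["region"]; z=W[...,2][m]
        print(n,round(t["confidence"],2),t["extent"],"z",np.percentile(z,[5,50,95]).round(3),rect(f,m,h/1000),rect(f,m,h/1000,h/1000*.6)[:4])
c=f["color"][140:300,330:450,::-1]
cv2.imwrite("pics/crop.png",cv2.resize(c,None,fx=3.7,fy=3.7,interpolation=cv2.INTER_CUBIC))
E
```

```text
table z 0.00015880863253275868 0.04578289171046066
board 0.77 [195.6, 173.5, 320.7, 236.1] z [0.006 0.008 0.011] (array([5.552e+02, 4.000e-01]), array([322.5, 134.5]), np.float64(1.508), array([554.4,  -1.5], dtype=float32), 5881) (array([554.9,  -1. ]), array([319.5, 129.9]), np.float64(1.51), array([554.3,  -1.5], dtype=float32))
board 0.28 [299.3, 203.0, 309.6, 213.0] z [0.025 0.029 0.032] (array([ 549.6, -131.4]), array([21.1, 20.8]), np.float64(0.007), array([ 549.2, -131.9], dtype=float32), 64) (array([ 549.6, -131.4]), array([21.1, 20.8]), np.float64(0.007), array([ 549.2, -131.9], dtype=float32))
red_marker 0.48 [300.6, 203.8, 311.3, 212.8] z [0.019 0.026 0.031] (array([ 545.9, -129.4]), array([28.2, 25.4]), np.float64(0.007), array([ 545.5, -129.4], dtype=float32), 107) (array([ 545.9, -129.4]), array([28.2, 25.4]), np.float64(0.007), array([ 545.7, -129.5], dtype=float32))
green_marker 0.62 [203.7, 192.4, 211.6, 208.0] z [0.018 0.027 0.031] (array([560.3, 126.8]), array([26.2, 25.8]), np.float64(0.043), array([560.2, 126.5], dtype=float32), 98) (array([560.5, 126.8]), array
[... 2202 characters left out ...]
 array([ 411.4, -301.9], dtype=float32), 301) (array([ 389.8, -281.8]), array([23.4,  0. ]), np.float64(-0.435), array([ 389.8, -281.8], dtype=float32))
bush_mid 0.76 [226.5, 112.6, 239.7, 129.5] z [0.006 0.029 0.033] (array([772.3,  69.8]), array([44.4, 37.2]), np.float64(0.032), array([772.5,  70.2], dtype=float32), 182) (array([773.7,  71.2]), array([41.6, 34.6]), np.float64(0.032), array([774.1,  71.1], dtype=float32))
bush_mid 0.59 [269.2, 111.3, 292.0, 135.5] z [0.007 0.036 0.039] (array([764.5, -62.5]), array([68.4, 58. ]), np.float64(0.014), array([764.4, -62.2], dtype=float32), 499) (array([767.2, -62.5]), array([63.1, 62.6]), np.float64(0.783), array([766.9, -62.5], dtype=float32))
```

View pics/crop.png

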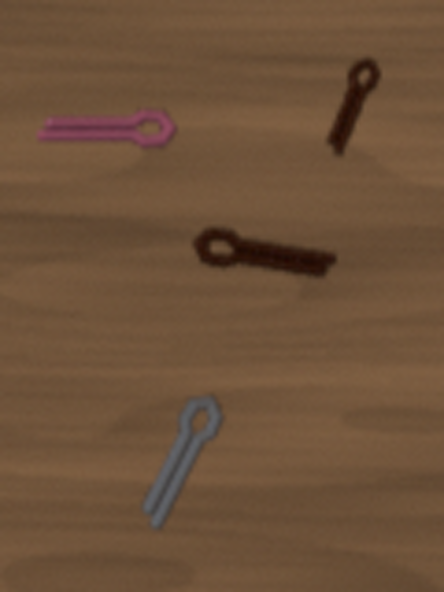

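The crop shows the pink pin at top left, a short brown one at top right, the larger brown one in the centre (full picture (402,208), eye to the left) and the bright one below. That confirms the larger brown pin as the rusty one. The traced masks are a bit off, so I'll refine by colour and work out the first move.

```bash
cat >> h.py <<'E'
def blob(f,box,test):
    """mask of pixels in box (l,t,r,b) passing test(rgb float, hsv)"""
    rgb=f["color"].astype(float); hsv=cv2.cvtColor(f["color"],cv2.COLOR_RGB2HSV).astype(int)
    m=test(rgb,hsv); b=np.zeros_like(m); l,t,r,o=box; b[t:o,l:r]=1
    n,lab,st,_=cv2.connectedComponentsWithStats((m&b).astype(np.uint8),connectivity=8)
    return lab==1+np.argmax(st[1:,4])
def go(xy,yaw,z,s=None):
    """shift in tool axes (mm) and turn about tool z from the measured pose, tool staying down"""
    s=s or arm.sense(); R=cv2.Rodrigues(s["eef_rot"])[0]
    t=np.array([xy[0]/1e3,xy[1]/1e3,z/1e3])-s["eef_pos"]
    y0=np.arctan2(R[1,0],R[0,0]); d=-(yaw-y0); d=(d+np.pi/2)%np.pi-np.pi/2
    print("shift mm",(R.T@t*1e3).round(1),"turn z",round(d,3),"yaw0",round(y0,3),"pos",(s["eef_pos"]*1e3).round(1),"j1,j6",s["joints"][[0,5]].round(2),"z-axis",R[:,2].round(3))
red=lambda c,h:(c[...,0]>1.8*c[...,1])&(c[...,0]>90)
green=lambda c,h:(c[...,1]>1.5*c[...,0])&(c[...,1]>60)
black=lambda c,h:c.max(-1)<40
rusty=lambda c,h:(c.max(-1)<80)
steel=lambda c,h:(h[...,1]<70)
copper=lambda c,h:(h[...,1]>135)&(c[...,0]>70)|((c.max(-1)<80))
E
python3 - <<'E'
from h import *
f=arm.grab_frame("top")
for n,box,t,z in [("red",(290,195,320,225),red,.03),("green",(195,185,220,215),green,.03),("shoe",(100,178,150,218),copper,.02),("carbon",(110,248,155,282),black,.022),("rusty",(375,195,428,222),rusty,.009),("bright",(360,240,400,290),steel,.009)]:
    m=blob(f,box,t); print(n,rect(f,m,z),rect(f,m,z,z*.6) if z>.01 else "")
go((564,340),1.136,120)
E
```

```text
red (array([ 547.1, -126.8]), array([20.5, 20.3]), np.float64(0.007), array([ 546.2, -126.4], dtype=float32), 64) (array([ 547.1, -126.8]), array([20.5, 20.3]), np.float64(0.007), array([ 546.2, -126.4], dtype=float32), 64)
green (array([561.6, 129.5]), array([23.5, 20.4]), np.float64(-0.753), array([561.7, 130.1], dtype=float32), 66) (array([561.8, 130.2]), array([22.2, 20.6]), np.float64(0.5), array([561.8, 130. ], dtype=float32), 65)
shoe (array([562.9, 338.7]), array([95.6, 37.3]), np.float64(1.156), array([562.8, 338.3], dtype=float32), 504) (array([564.5, 339.5]), array([92.8, 34.7]), np.float64(1.139), array([564. , 339.3], dtype=float32), 468)
carbon (array([392.8, 309.9]), array([58.2, 28. ]), np.float64(-1.17), array([392.5, 310. ], dtype=float32), 256) (array([392.3, 311. ]), array([55.7, 28. ]), np.float64(-1.17), array([392.2, 311. ], dtype=float32), 245)
rusty (array([ 548.8, -377.6]), array([97., 27.]), np.float64(1.365), array([ 550.8, -376.8], dtype=float32), 278) 
bright (array([ 409.3, -315.1]), array([97.2, 26.2]), np.float64(-0.543), array([ 409.4, -317.7], dtype=float32), 273) 
shift mm [ 656.4 -703.1  130.3] turn z -0.674 yaw0 0.462 pos [ 289.6 -581.9  250.3] j1,j6 [-1.16 -0.05] z-axis [-0. -0. -1.]
```

move_arm(series=[49.2, -29.3, 0, 0, 0, 0, 1, 49.2, -29.3, 0, 0, 0, 0, 1, 49.2, -29.3, 0, 0, 0, 0, 1, 49.2, -29.3, 0, 0, 0, 0, 1, 49.2, -29.3, 0, 0, 0, 0, 1, 49.2, -29.3, 0, 0, 0, 0, 1, 49.2, -29.3, 0, 0, 0, 0, 1, 49.2, -29.3, 0, 0, 0, 0, 1, 49.2, -29.3, 0, 0, 0, 0, 1, 49.2, -29.3, 0, 0, 0, 0, 1, 20.5, -51.3, 16, 0, 0, 0, 1, 20.5, -51.3, 16, 0, 0, 0, 1, 20.5, -51.3, 16, 0, 0, 0, 1, 20.5, -51.3, 16, 0, 0, 0, 1, 20.5, -51.3, 16, 0, 0, 0, 1, 20.5, -51.3, 16, 0, 0, 0, 1, 20.5, -51.3, 16, 0, 0, 0, 1, 20.5, -51.3, 16, 0, 0, 0, 1], force=40)

```text
time: 2.95
eef_pos: [0.5633, 0.342, 0.1219]
eef_rot: [-3.058, -0.719, -0.001]
force: [0.3, -0.2, -1.1]
width: 0.0855
grip_force: 0.0
```

move_arm(series=[0, 0, 0, 0, 0, -0.17, 1, 0, 0, 0, 0, 0, -0.17, 1, 0, 0, 0, 0, 0, -0.17, 1, 0, 0, 0, 0, 0, -0.165, 1, 0, 0, 0, 0, 0, 0, 1, 0, 0, 0, 0, 0, 0, 1])

```text
time: 3.7
eef_pos: [0.5635, 0.3401, 0.1223]
eef_rot: [2.651, 1.686, 0.0]
force: [0.6, -0.3, -0.1]
width: 0.0854
grip_force: 0.0
```

```bash
python3 - <<'E'
from h import *
go((564,339.5),1.14,23)
E
```

```text
shift mm [-0.4  0.7 99.3] turn z -0.007 yaw0 1.133 pos [563.5 340.1 122.3] j1,j6 [0.5  0.93] z-axis [ 0.  0. -1.]
```

move_arm(series=[0, 0, 25, 0, 0, 0, 1, 0, 0, 25, 0, 0, 0, 1, 0, 0, 25, 0, 0, 0, 1, 0, 0, 15, 0, 0, 0, 1, 0, 0, 8, 0, 0, 0, 1, 0, 0, 0, 0, 0, 0, 1, 0, 0, 0, 0, 0, 0, 0.2, 0, 0, 0, 0, 0, 0, 0.2, 0, 0, 0, 0, 0, 0, 0.2, 0, 0, 0, 0, 0, 0, 0.2, 0, 0, 0, 0, 0, 0, 0.2, 0, 0, 0, 0, 0, 0, 0.2], force=50)

```text
time: 5.2
eef_pos: [0.5637, 0.3403, 0.0251]
eef_rot: [2.648, 1.691, 0.001]
force: [-1.2, -1.6, 7.3]
width: 0.0348
grip_force: 50.3
```

move_arm(series=[0, 0, -20, 0, 0, 0, 0.2, 0, 0, -30, 0, 0, 0, 0.2, 0, 0, -30, 0, 0, 0, 0.2, -44.6, 19.2, 0, 0, 0, 0, 0.2, -44.6, 19.2, 0, 0, 0, 0, 0.2, -44.6, 19.2, 0, 0, 0, 0, 0.2, -44.6, 19.2, 0, 0, 0, 0, 0.2, -44.6, 19.2, 0, 0, 0, 0, 0.2, -44.6, 19.2, 0, 0, 0, 0, 0.2, -44.8, 19.2, 0, 0, 0, 0, 0.2, 0, 0, 0, 0, 0, 0.171, 0.2, 0, 0, 0, 0, 0, 0.171, 0.2, 0, 0, 0, 0, 0, 0.171, 0.2, 0, 0, 0, 0, 0, 0.171, 0.2, 0, 0, 0, 0, 0, 0.171, 0.2, 0, 0, 0, 0, 0, 0.171, 0.2, 0, 0, 0, 0, 0, 0.17, 0.2, 0, 0, 0, 0, 0, 0, 0.2, 0, 0, 0, 0, 0, 0, 0.2])

```text
time: 7.58
eef_pos: [0.5542, 0.0001, 0.1049]
eef_rot: [3.14, -0.087, 0.001]
force: [0.9, -0.5, -4.7]
width: 0.0346
grip_force: 52.3
```

```bash
python3 - <<'E'
from h import *
print(arm.sense()["width"])
go((554.3,0),-.059,33)
f=arm.grab_frame("side"); cv2.imwrite("pics/s1.png",cv2.resize(f["color"][130:280,170:350,::-1],None,fx=3.5,fy=3.5))
E
```

```text
0.03459586057674417
shift mm [ 0.   0.1 71.9] turn z 0.004 yaw0 -0.055 pos [5.542e+02 1.000e-01 1.049e+02] j1,j6 [-0.05  1.57] z-axis [ 0.001 -0.    -1.   ]
```

View pics/s1.png

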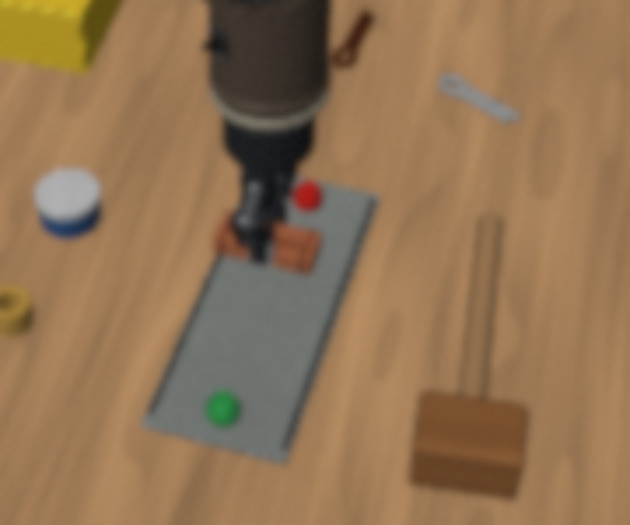

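The shoe is held level above the board (crop about (268,243)), with the mallet untouched. Now I'll lower it.

move_arm(series=[0, 0, 20, 0, 0, 0, 0.2, 0, 0, 20, 0, 0, 0, 0.2, 0, 0, 18, 0, 0, 0, 0.2, 0, 0, 8, 0, 0, 0, 0.2, 0, 0, 3, 0, 0, 0, 0.2, 0, 0, 1.5, 0, 0, 0, 0.2, 0, 0, 1, 0, 0, 0, 0.2, 0, 0, 0, 0, 0, 0, 0.2])

```text
time: 8.62
eef_pos: [0.5543, 0.0001, 0.0331]
eef_rot: [3.14, -0.093, 0.001]
force: [1.0, -0.3, -4.1]
width: 0.0346
grip_force: 52.2
```

move_arm(series=[0, 0, 0.7, 0, 0, 0, 0.2, 0, 0, 0.5, 0, 0, 0, 0.2])

```text
time: 8.88
eef_pos: [0.5544, 0.0002, 0.033]
eef_rot: [3.14, -0.093, 0.002]
force: [-8.4, 0.6, 32.3]
width: 0.0347
grip_force: 56.5
```

move_arm(series=[0, 0, -0.8, 0, 0, 0, 0.2, 0, 0, 0, 0, 0, 0, 0.75, 0, 0, 0, 0, 0, 0, 0.75, 0, 0, 0, 0, 0, 0, 0.75, 0, 0, -20, 0, 0, 0, 0.75, 0, 0, -40, 0, 0, 0, 0.75, 0, 0, -45, 0, 0, 0, 0.75, 0, 60, 0, 0, 0, 0, 1, 0, 0, 0, 0, 0, 0, 1])

```text
time: 10.0
eef_pos: [0.5508, -0.0626, 0.1381]
eef_rot: [3.139, -0.097, 0.002]
force: [0.2, 0.2, 0.1]
width: 0.0855
grip_force: 0.0
```

```bash
python3 - <<'E'
from h import *
go((392.5,310),-1.2,140)
f=arm.grab_frame("top"); cv2.imwrite("pics/t2.png",cv2.resize(f["color"][150:290,110:330,::-1],None,fx=3.6,fy=3.6,interpolation=cv2.INTER_CUBIC))
for n,box,t,z in [("red",(290,195,320,225),red,.03),("green",(195,185,220,215),green,.03),("shoe",(235,175,285,235),lambda c,h:(c[...,0]>1.4*c[...,2])&(c[...,0]>60),.028),("carbon",(110,248,155,282),black,.022)]:
    m=blob(f,box,t); print(n,rect(f,m,z),rect(f,m,z,z*.7))
E
```

```text
shift mm [-181.  -362.1   -2.4] turn z 1.138 yaw0 -0.062 pos [550.8 -62.6 138.1] j1,j6 [-0.17  1.47] z-axis [ 0.001 -0.001 -1.   ]
red (array([ 536.9, -126.9]), array([20.2, 10.2]), np.float64(-1.552), array([ 537.3, -126.9], dtype=float32), 33) (array([ 538.2, -126.9]), array([20.2,  7.6]), np.float64(-1.552), array([ 538.6, -127.5], dtype=float32), 23)Traceback (most recent call last):
  File "<stdin>", line 5, in <module>
  File "h.py", line 22, in blob
    return lab==1+np.argmax(st[1:,4])
                  ~~~~~~~~~^^^^^^^^^^
    return _wrapfunc(a, 'argmax', axis=axis, out=out, **kwds)
    return bound(*args, **kwds)
ValueError: attempt to get argmax of an empty sequence
```

View pics/t2.png

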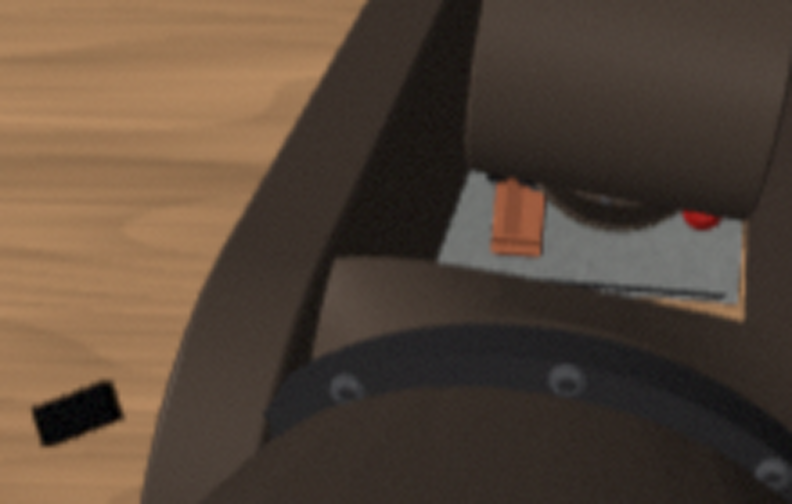

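The arm hides most of the board. The shoe shows at crop (518,217) and the carbon at crop (78,412). I'll go to the carbon and measure from there.

move_arm(series=[-25.9, -51.7, 0, 0, 0, 0, 1, -25.9, -51.7, 0, 0, 0, 0, 1, -25.9, -51.7, 0, 0, 0, 0, 1, -25.9, -51.7, 0, 0, 0, 0, 1, -25.9, -51.7, 0, 0, 0, 0, 1, -25.9, -51.7, 0, 0, 0, 0, 1, -25.9, -51.7, 0, 0, 0, 0, 1, 0, 0, 0, 0, 0, -0.167, 0.7, 0, 0, 0, 0, 0, -0.167, 0.7, 0, 0, 0, 0, 0, -0.167, 0.7, 0, 0, 0, 0, 0, -0.167, 0.7, 0, 0, 0, 0, 0, -0.167, 0.7, 0, 0, 0, 0, 0, -0.167, 0.7, 0, 0, 0, 0, 0, -0.167, 0.7, 0, 0, 0, 0, 0, -0.167, 0.7, 0, 0, 0, 0, 0, -0.167, 0.7, 0, 0, 0, 0, 0, -0.167, 0.7, 0, 0, 0, 0, 0, -0.167, 0.7, 0, 0, 0, 0, 0, -0.167, 0.7, 0, 0, 0, 0, 0, 0, 0.7])

```text
time: 12.55
eef_pos: [0.3903, 0.3127, 0.1371]
eef_rot: [-1.77, -2.595, 0.001]
force: [0.4, -0.3, 0.8]
width: 0.06
grip_force: 0.0
```

```bash
cat > m.py <<'E'
from h import *
import sys
f=arm.grab_frame("top"); cv2.imwrite(f"pics/{sys.argv[1]}.png",cv2.resize(f["color"][150:290,110:330,::-1],None,fx=3.6,fy=3.6,interpolation=cv2.INTER_CUBIC))
for n,box,t,z in [("red",(290,195,320,225),red,.03),("green",(195,185,220,215),green,.03),("shoe",(235,175,285,235),lambda c,h:(c[...,0]>1.4*c[...,2])&(c[...,0]>60),.028)]:
    try:
        m=blob(f,box,t); print(n,rect(f,m,z),rect(f,m,z,z*.7))
    except ValueError: print(n,"hidden")
for n,z in dict(board=.008,shoe_mid=.028,carbon_mid=.05 if len(sys.argv)>2 else .022,rusty_pin_mid=.017,bright_pin_mid=.017).items():
    for t in arm.trace(f,n)[:1]: print("trace",n,round(t["confidence"],2),rect(f,t["region"],z),rect(f,t["region"],z,z*.75))
E
python3 m.py t3; python3 -c "
from h import *
go((392.5,310),1.94,24)
f=arm.grab_frame('side'); cv2.imwrite('pics/s3.png',cv2.resize(f['color'][260:384,170:350,::-1],None,fx=3.5,fy=3.5))
W=world(f); m=blob(f,(265,295,290,335),black); print(rect(f,m,.022),rect(f,m,.022,.016))"
```

```text
red (array([ 547.1, -128.1]), array([22.8, 20.5]), np.float64(-1.564), array([ 546.3, -126.8], dtype=float32), 66) (array([ 547.1, -129.3]), array([20.5, 20.3]), np.float64(0.007), array([ 546.4, -128. ], dtype=float32), 58)
green (array([561.6, 129.5]), array([23.5, 20.4]), np.float64(-0.753), array([561.7, 130.1], dtype=float32), 66) (array([561.8, 130.2]), array([22.2, 20.6]), np.float64(0.5), array([561.9, 129.8], dtype=float32), 63)
shoe (array([5.552e+02, 3.000e-01]), array([90.5, 36.4]), np.float64(-0.055), array([5.55e+02, 2.00e-01], dtype=float32), 500) (array([5.558e+02, 2.000e-01]), array([89.4, 36.2]), np.float64(-0.057), array([5.554e+02, 1.000e-01], dtype=float32), 492)
trace board 0.71 (array([554.7,  -1.1]), array([324.2, 135. ]), np.float64(1.512), array([553. ,  -2.1], dtype=float32), 5597) (array([554.9,  -1. ]), array([319.5, 129.8]), np.float64(1.511), array([553.6,  -1.6], dtype=float32), 5064)
trace shoe_mid 0.86 (array([555.9,   0. ]), array([90.6, 36.6]), np.float64(-0.058), array([5.555e+02, 1.000e-01], dtype=float32), 502) (array([5.563e+02, 3.000e-01]), ar
[... 600 characters left out ...]
rray([ 412.1, -312.8]), array([89.3, 25.1]), np.float64(-0.555), array([ 413.4, -316.3], dtype=float32), 223) (array([0., 0.]), array([0., 0.]), np.float64(0.0), array([nan, nan], dtype=float32), 0)
shift mm [ -2.8   0.7 113.3] turn z 0.003 yaw0 1.943 pos [390.8 312.3 137.3] j1,j6 [0.61 0.24] z-axis [-0. -0. -1.]
(array([390.7, 318.4]), array([53.1, 24.1]), np.float64(-1.171), array([390.6, 318.6], dtype=float32), 175) (array([391.2, 317.1]), array([50.4, 24.1]), np.float64(-1.171), array([391.2, 317.2], dtype=float32), 165)h.py:16: RuntimeWarning: Mean of empty slice.
  return np.round(c,1),np.round(s,1),round((a+np.pi/2)%np.pi-np.pi/2,3),np.round(p.mean(0),1),len(p)
  ret = um.true_divide(
```

View pics/t3.png

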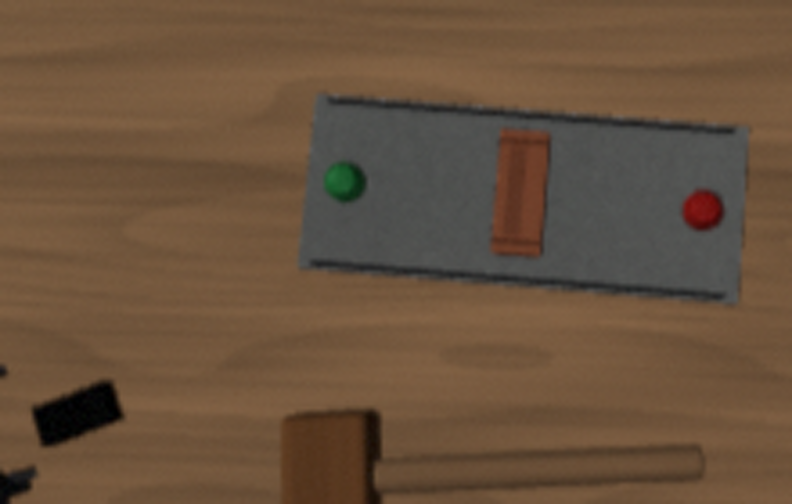

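The shoe sits square in the middle (crop (521,193)) with the markers at (344,181) and (703,210). It's within about 1 mm, so now I'll grasp the carbon gently.

move_arm(series=[-1.7, 1.4, 20, 0, 0, -0.028, 0.7, 0, 0, 25, 0, 0, 0, 0.7, 0, 0, 25, 0, 0, 0, 0.7, 0, 0, 20, 0, 0, 0, 0.7, 0, 0, 15, 0, 0, 0, 0.7, 0, 0, 7, 0, 0, 0, 0.7, 0, 0, 0, 0, 0, 0, 0.5, 0, 0, 0, 0, 0, 0, 0.25, 0, 0, 0, 0, 0, 0, 0.25, 0, 0, 0, 0, 0, 0, 0.25, 0, 0, 0, 0, 0, 0, 0.25, 0, 0, 0, 0, 0, 0, 0.25], force=25)

```text
time: 14.4
eef_pos: [0.3932, 0.3114, 0.026]
eef_rot: [1.733, 2.62, 0.002]
force: [-0.1, 0.3, 7.8]
width: 0.0291
grip_force: 25.7
```

move_arm(series=[0, 0, -15, 0, 0, 0, 0.25, 0, 0, -30, 0, 0, 0, 0.25, 0, 0, -35, 0, 0, 0, 0.25, 0, 0, -30, 0, 0, 0, 0.25, -50, 3.9, 0, 0, 0, 0, 0.25, -50, 3.9, 0, 0, 0, 0, 0.25, -50, 3.9, 0, 0, 0, 0, 0.25, -50, 3.9, 0, 0, 0, 0, 0.25, -50, 3.9, 0, 0, 0, 0, 0.25, -50, 3.9, 0, 0, 0, 0, 0.25, -50, 3.9, 0, 0, 0, 0, 0.25, 0, 0, 0, 0, 0, -0.159, 0.25, 0, 0, 0, 0, 0, -0.159, 0.25, 0, 0, 0, 0, 0, -0.159, 0.25, 0, 0, 0, 0, 0, -0.159, 0.25, 0, 0, 0, 0, 0, -0.159, 0.25, 0, 0, 0, 0, 0, -0.159, 0.25, 0, 0, 0, 0, 0, -0.159, 0.25, 0, 0, 0, 0, 0, 0, 0.25, 0, 0, 0, 0, 0, 0, 0.25])

```text
time: 16.9
eef_pos: [0.555, -0.0002, 0.1359]
eef_rot: [0.094, 3.14, 0.0]
force: [-0.9, 0.4, -1.2]
width: 0.0293
grip_force: 24.9
```

```bash
python3 - <<'E'
from h import *
go((555.3,0.2),-.056,54)
f=arm.grab_frame("side"); cv2.imwrite("pics/s4.png",cv2.resize(f["color"][160:270,190:310,::-1],None,fx=5,fy=5,interpolation=cv2.INTER_CUBIC))
E
```

```text
shift mm [-0.3  0.5 81.9] turn z -0.004 yaw0 3.082 pos [ 5.550e+02 -2.000e-01  1.359e+02] j1,j6 [-0.06 -1.57] z-axis [ 0. -0. -1.]
```

View pics/s4.png

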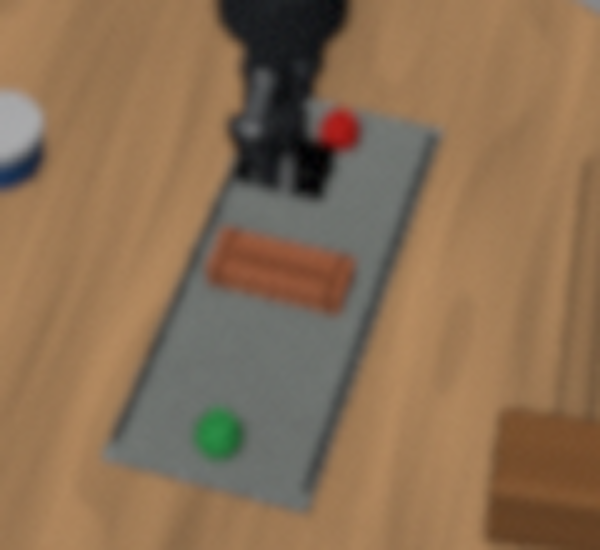

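The carbon is held level and clear of the shoe (crop about (285,172), shoe at (280,270)). I'll lower it in small steps.

move_arm(series=[-0.3, 0.5, 20, 0, 0, 0, 0.25, 0, 0, 25, 0, 0, 0, 0.25, 0, 0, 20, 0, 0, 0, 0.25, 0, 0, 10, 0, 0, 0, 0.25, 0, 0, 4, 0, 0, 0, 0.25, 0, 0, 1.5, 0, 0, 0, 0.25, 0, 0, 0.5, 0, 0, 0, 0.25, 0, 0, 0, 0, 0, 0, 0.25])

```text
time: 17.95
eef_pos: [0.5555, 0.0002, 0.0548]
eef_rot: [0.088, 3.14, -0.0]
force: [0.1, 0.2, -0.2]
width: 0.0297
grip_force: 24.9
```

move_arm(series=[0, 0, 0.4, 0, 0, 0, 0.25, 0, 0, 0.3, 0, 0, 0, 0.25, 0, 0, 0, 0, 0, 0, 0.25])

```text
time: 18.32
eef_pos: [0.5554, 0.0002, 0.054]
eef_rot: [0.088, 3.14, 0.0]
force: [-1.0, 0.8, 5.0]
width: 0.0291
grip_force: 25.6
```

move_arm(series=[0, 0, 0, 0, 0, 0, 0.45, 0, 0, 0, 0, 0, 0, 0.6, 0, 0, 0, 0, 0, 0, 0.6, 0, 0, -10, 0, 0, 0, 0.6, 0, 0, -30, 0, 0, 0, 0.6, 0, 0, -50, 0, 0, 0, 0.6, -2.4, -53.8, 0, 0, 0, 0, 0.6, -2.4, -53.8, 0, 0, 0, 0, 0.6, -2.4, -53.8, 0, 0, 0, 0, 0.6, -2.4, -53.8, 0, 0, 0, 0, 0.6, -2.4, -53.8, 0, 0, 0, 0, 0.6, -2.4, -53.8, 0, 0, 0, 0, 0.6, -2.4, -53.8, 0, 0, 0, 0, 0.6, 0, 0, 0, 0, 0, 0, 0.6])

```text
time: 20.08
eef_pos: [0.5507, -0.3806, 0.1443]
eef_rot: [0.093, 3.139, -0.002]
force: [-0.1, 0.2, -0.2]
width: 0.051
grip_force: 0.0
```

```bash
python3 m.py t5 2>/dev/null; python3 - <<'E'
from h import *
f=arm.grab_frame("top"); m=blob(f,(240,180,275,230),black); print("carbon",rect(f,m,.05),rect(f,m,.05,.04))
m=blob(f,(375,195,428,222),rusty); p=world(f,.009)[m][:,:2]*1000
print(rect(f,m,.009)); 
c,s,a=cv2.minAreaRect(p.astype(np.float32))
# legs-only axis
l=p[p[:,1]<-377]; vx=cv2.fitLine(l.astype(np.float32),cv2.DIST_L2,0,.1,.1).ravel(); print("legs",vx.round(3))
go((550,-377),1.37,140)
E
```

```text
red hidden
green (array([559.3, 127.9]), array([27.1, 24.7]), np.float64(0.418), array([559.8, 127.8], dtype=float32), 86) (array([560.8, 128. ]), array([24.8, 22.6]), np.float64(0.344), array([561. , 128.1], dtype=float32), 73)
shoe (array([619.3, -11.7]), array([127. ,  18.4]), np.float64(-1.554), array([622.2, -17.6], dtype=float32), 279) (array([618.3, -36.9]), array([75.7, 10.7]), np.float64(1.448), array([616.3, -59.5], dtype=float32), 13)
trace board 0.7 (array([781.7,  72.7]), array([48.2, 38.1]), np.float64(0.037), array([780.8,  72.7], dtype=float32), 203) (array([780.3,  72.7]), array([45.5, 38.1]), np.float64(0.032), array([780. ,  72.9], dtype=float32), 175)
trace rusty_pin_mid 0.79 (array([ 637.7, -274.1]), array([85.4, 26.5]), np.float64(-1.554), array([ 637.7, -276.3], dtype=float32), 219) (array([ 638.2, -267.7]), array([42.4,  1.3]), np.float64(1.334), array([ 636.8, -272.8], dtype=float32), 3)
trace bright_pin_mid 0.37 (array([557.4,  56.4]), array([200.7, 128.5]), np.float64(1.515), array([567.1,  84.6], dtype=float32), 2344) (array([577. ,  64.9]), array([220.1,  60.1]), np.float64(-1.011), array([570.3,  61.9], dtype=float32), 20)Traceback (most recent call last):
  File "<stdin>", line 2, in <module>
  File "h.py", line 22, in blob
    return lab==1+np.argmax(st[1:,4])
                  ~~~~~~~~~^^^^^^^^^^
    return _wrapfunc(a, 'argmax', axis=axis, out=out, **kwds)
    return bound(*args, **kwds)
ValueError: attempt to get argmax of an empty sequence
```

View pics/t5.png

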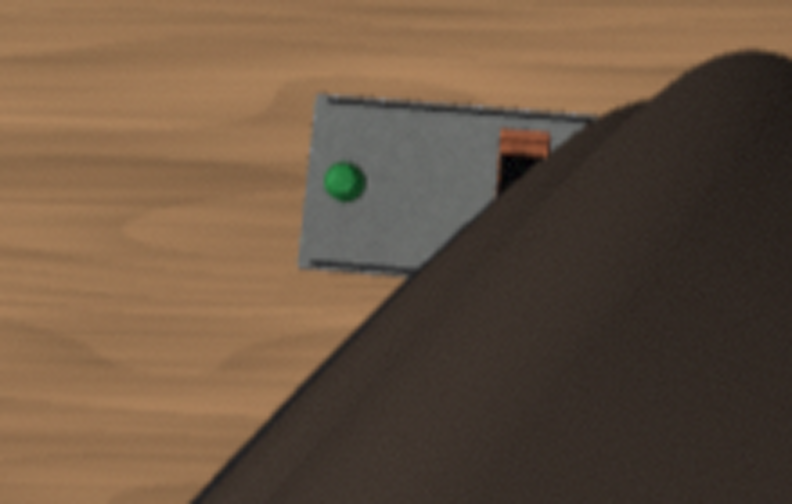

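The carbon lies on the shoe (crop about (520,175)), and the arm hides the rest. I'll refine both pins from the first saved picture.

```bash
python3 - <<'E'
from h import *
f=arm.grab_frame("top"); f["color"]=cv2.imread("pics/top0.png")[:,:,::-1].copy()
for n,box,t,sgn in [("rusty",(375,195,428,222),rusty,1),("bright",(360,240,400,290),steel,1)]:
    m=blob(f,box,t); p=(world(f,.009)[m][:,:2]*1000).astype(np.float32)
    c,s,a,_,_=rect(f,m,.009)
    d=cv2.fitLine(p,cv2.DIST_L2,0,.1,.1).ravel()
    u=d[:2]; q=(p-d[2:])@u; w=(p-d[2:])@np.array([-u[1],u[0]])
    mid=d[2:]+u*(q.min()+q.max())/2
    print(n,"rect",c,s,a,"line yaw",np.arctan2(u[1],u[0]).round(3),"len",np.ptp(q).round(1),"mid",mid.round(1),"wid",[round(float(np.ptp(w[(q>=e)&(q<e+12)])),1) for e in np.arange(q.min(),q.max()-6,12)])
go((550,-377),1.37,140)
s=arm.grab_frame("side"); cv2.imwrite("pics/s6.png",cv2.resize(s["color"][160:270,190:310,::-1],None,fx=5,fy=5,interpolation=cv2.INTER_CUBIC))
m=blob(s,(225,195,275,235),black); print("carbon side",rect(s,m,.05),rect(s,m,.05,.044))
m=blob(s,(225,195,275,235),lambda c,h:(c[...,0]>1.4*c[...,2])&(c[...,0]>60)); print("shoe side",rect(s,m,.028,.022))
E
```

```text
rusty rect [ 548.6 -377.7] [97.4 27. ] 1.361 line yaw 1.433 len 97.6 mid [ 550.6 -378.2] wid [17.1, 18.5, 18.5, 18.5, 17.1, 21.1, 27.7, 26.3]
bright rect [ 409.3 -315.1] [97.2 26.6] -0.549 line yaw -0.473 len 97.7 mid [ 408. -317.] wid [16.4, 17.6, 16.5, 16.5, 16.6, 22.1, 26.5, 25.4]
shift mm [ 1.2 -1.3  3.9] turn z -1.425 yaw0 3.087 pos [ 551.3 -375.7  143.9] j1,j6 [-0.64 -2.16] z-axis [-0.  0. -1.]
carbon side (array([550.8,   8.4]), array([48.8, 35.1]), np.float64(-0.033), array([550.7,   8.8], dtype=float32), 134) (array([550.8,   5.9]), array([48.5, 30.5]), np.float64(-0.022), array([551.1,   5.6], dtype=float32), 109)
shoe side (array([0., 0.]), array([0., 0.]), np.float64(0.0), array([nan, nan], dtype=float32), 0)h.py:16: RuntimeWarning: Mean of empty slice.
  return np.round(c,1),np.round(s,1),round((a+np.pi/2)%np.pi-np.pi/2,3),np.round(p.mean(0),1),len(p)
  ret = um.true_divide(
```

View pics/s6.png

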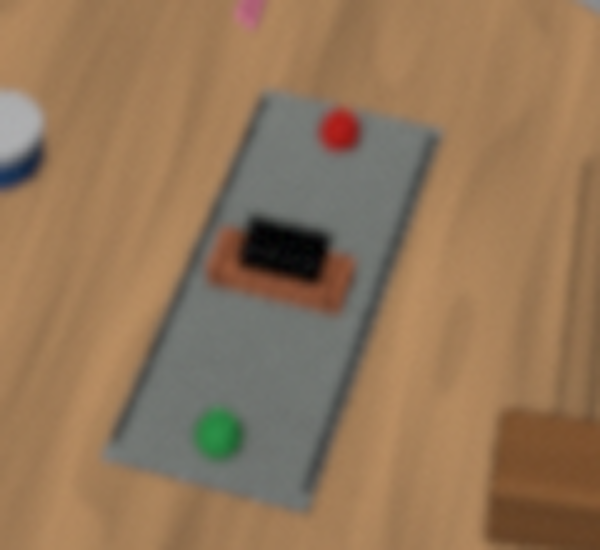

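The carbon is flat and centred on the shoe (crop about (287,248)). Next is the rusty pin.

move_arm(series=[0.6, -2.3, 0, 0, 0, 0.184, 0.45, 0, 0, 0, 0, 0, 0.184, 0.45, 0, 0, 0, 0, 0, 0.184, 0.45, 0, 0, 0, 0, 0, 0.184, 0.45, 0, 0, 0, 0, 0, 0.184, 0.45, 0, 0, 0, 0, 0, 0.184, 0.45, 0, 0, 0, 0, 0, 0.184, 0.45, 0, 0, 0, 0, 0, 0.184, 0.45, 0, 0, 0, 0, 0, 0.184, 0.45, 0, 0, 25, 0, 0, 0, 0.45, 0, 0, 25, 0, 0, 0, 0.45, 0, 0, 20, 0, 0, 0, 0.45, 0, 0, 0, 0, 0, 0, 0.45])

```text
time: 22.15
eef_pos: [0.5496, -0.3781, 0.0722]
eef_rot: [-2.37, -2.058, 0.001]
force: [-0.6, -1.0, -0.8]
width: 0.0385
grip_force: 0.0
```

```bash
python3 - <<'E'
from h import *
go((550.6,-378),1.433,21)
s=arm.grab_frame("side"); cv2.imwrite("pics/s7.png",cv2.resize(s["color"][90:190,220:340,::-1],None,fx=5,fy=5,interpolation=cv2.INTER_CUBIC))
E
```

```text
shift mm [ 0.2  1.1 51.2] turn z -0.003 yaw0 1.43 pos [ 549.6 -378.1   72.2] j1,j6 [-0.65 -0.51] z-axis [-0.002  0.002 -1.   ]
```

View pics/s7.png

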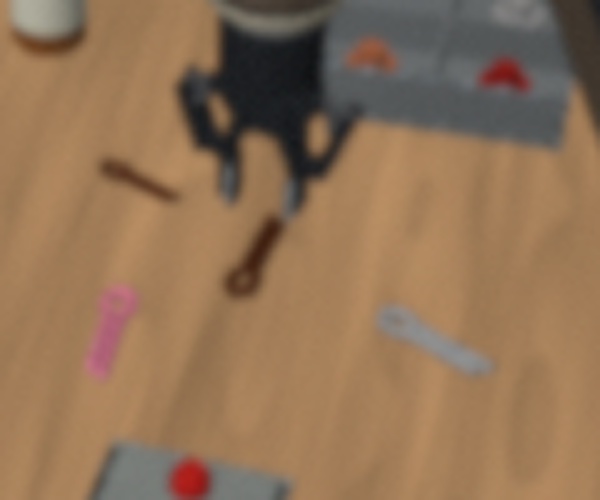

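The open fingers (crop (230,190) and (290,205)) stand over the large brown pin (255,255), lined up across its legs. I'll descend and grip.

move_arm(series=[0.2, 1.1, 20, 0, 0, 0, 0.45, 0, 0, 18, 0, 0, 0, 0.45, 0, 0, 9, 0, 0, 0, 0.45, 0, 0, 4, 0, 0, 0, 0.45, 0, 0, 0, 0, 0, 0, 0.45, 0, 0, 0, 0, 0, 0, 0.1, 0, 0, 0, 0, 0, 0, 0.1, 0, 0, 0, 0, 0, 0, 0.1, 0, 0, 0, 0, 0, 0, 0.1, 0, 0, 0, 0, 0, 0, 0.1], force=40)

```text
time: 23.45
eef_pos: [0.5518, -0.3792, 0.0234]
eef_rot: [2.372, 2.059, 0.0]
force: [-0.6, 0.8, 6.7]
width: 0.0165
grip_force: 39.6
```

move_arm(series=[0, 0, -10, 0, 0, 0, 0.1, 0, 0, -30, 0, 0, 0, 0.1, 0, 0, -35, 0, 0, 0, 0.1, 51.8, -7.4, 0, 0, 0, 0, 0.1, 51.8, -7.4, 0, 0, 0, 0, 0.1, 51.8, -7.4, 0, 0, 0, 0, 0.1, 51.8, -7.4, 0, 0, 0, 0, 0.1, 51.8, -7.4, 0, 0, 0, 0, 0.1, 51.8, -7.4, 0, 0, 0, 0, 0.1, 0, 0, 0, 0, 0, 0.186, 0.1, 0, 0, 0, 0, 0, 0.186, 0.1, 0, 0, 0, 0, 0, 0.186, 0.1, 0, 0, 0, 0, 0, 0.186, 0.1, 0, 0, 0, 0, 0, 0.186, 0.1, 0, 0, 0, 0, 0, 0.186, 0.1, 0, 0, 0, 0, 0, 0.186, 0.1, 0, 0, 0, 0, 0, 0.186, 0.1, 0, 0, 0, 0, 0, 0, 0.1, 0, 0, 0, 0, 0, 0, 0.1])

```text
time: 25.82
eef_pos: [0.5512, -0.065, 0.098]
eef_rot: [3.14, -0.084, 0.0]
force: [0.2, 0.9, -0.1]
width: 0.016
grip_force: 39.2
```

```bash
python3 - <<'E'
from h import *
go((551.4,-65),-.057,33)
s=arm.grab_frame("side"); cv2.imwrite("pics/s8.png",cv2.resize(s["color"][140:250,190:310,::-1],None,fx=5,fy=5,interpolation=cv2.INTER_CUBIC))
E
```

```text
shift mm [ 0.2  0.  65. ] turn z 0.003 yaw0 -0.054 pos [551.2 -65.   98. ] j1,j6 [-0.17  1.45] z-axis [ 0. -0. -1.]
```

View pics/s8.png

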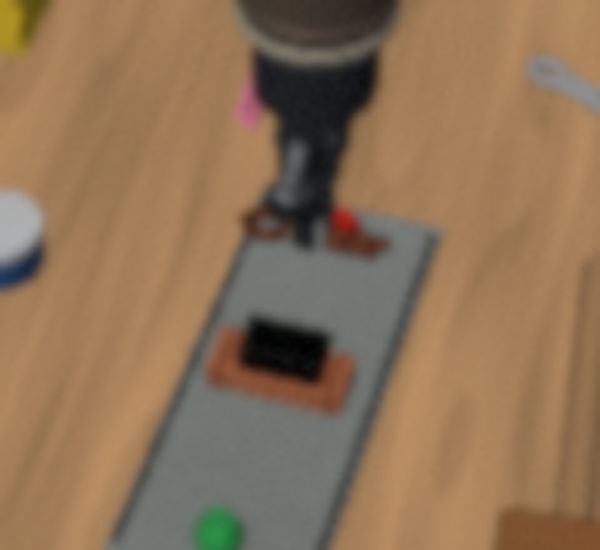

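The rusty pin is held level across the board (crop (255,222) to (385,245)). I'll lower it.

move_arm(series=[0.2, 0, 20, 0, 0, 0, 0.1, 0, 0, 20, 0, 0, 0, 0.1, 0, 0, 15, 0, 0, 0, 0.1, 0, 0, 7, 0, 0, 0, 0.1, 0, 0, 2.5, 0, 0, 0, 0.1, 0, 0, 1, 0, 0, 0, 0.1, 0, 0, 0.5, 0, 0, 0, 0.1, 0, 0, 0, 0, 0, 0, 0.1])

```text
time: 26.88
eef_pos: [0.5515, -0.065, 0.032]
eef_rot: [3.14, -0.091, 0.001]
force: [0.4, 0.7, -0.4]
width: 0.0165
grip_force: 39.2
```

move_arm(series=[0, 0, 0.5, 0, 0, 0, 0.1, 0, 0, 0.4, 0, 0, 0, 0.1, 0, 0, 0, 0, 0, 0, 0.1])

```text
time: 27.25
eef_pos: [0.5515, -0.065, 0.0313]
eef_rot: [3.14, -0.091, 0.001]
force: [-1.6, 1.0, 8.6]
width: 0.016
grip_force: 40.4
```

move_arm(series=[0, 0, -0.3, 0, 0, 0, 0.3, 0, 0, 0, 0, 0, 0, 0.45, 0, 0, 0, 0, 0, 0, 0.45, 0, 0, 0, 0, 0, 0, 0.45, 0, 0, -10, 0, 0, 0, 0.45, 0, 0, -30, 0, 0, 0, 0.45, 0, 0, -50, 0, 0, 0, 0.45, -21.6, 43.25, 0, 0, 0, 0, 0.45, -21.6, 43.25, 0, 0, 0, 0, 0.45, -21.6, 43.25, 0, 0, 0, 0, 0.45, -21.6, 43.25, 0, 0, 0, 0, 0.45, -21.6, 43.25, 0, 0, 0, 0, 0.45, -21.6, 43.25, 0, 0, 0, 0, 0.45, 0, 0, 0, 0, 0, 0.139, 0.45, 0, 0, 0, 0, 0, 0.139, 0.45, 0, 0, 0, 0, 0, 0.139, 0.45, 0, 0, 0, 0, 0, 0, 0.45, 0, 0, 0, 0, 0, 0, 0.45])

```text
time: 29.5
eef_pos: [0.407, -0.3165, 0.1214]
eef_rot: [3.054, -0.734, 0.001]
force: [0.0, -0.1, -0.1]
width: 0.0383
grip_force: 0.0
```

```bash
python3 - <<'E'
from h import *
go((408,-317),-.473,23)
f=arm.grab_frame("top"); cv2.imwrite("pics/t9.png",cv2.resize(f["color"][150:300,190:410,::-1],None,fx=3.6,fy=3.6,interpolation=cv2.INTER_CUBIC))
for n,box,t,z in [("red",(290,195,320,225),red,.03),("green",(195,185,220,215),green,.03),("carbon",(242,182,272,225),black,.05),("rusty",(270,182,292,232),lambda c,h:(c[...,0]>1.25*c[...,2])&(c[...,0]<110),.017)]:
    try:
        m=blob(f,box,t); print(n,rect(f,m,z),rect(f,m,z,z*.7))
        if n=="rusty": d=cv2.fitLine((world(f,z)[m][:,:2]*1000).astype(np.float32),cv2.DIST_L2,0,.1,.1).ravel(); print(np.arctan2(d[1],d[0]))
    except ValueError: print(n,"hidden")
E
```

```text
shift mm [ 1.1 -0.  98.4] turn z 0.001 yaw0 -0.472 pos [ 407.  -316.5  121.4] j1,j6 [-0.72  1.32] z-axis [ 0. -0. -1.]
red (array([ 547.1, -126.8]), array([20.5, 20.3]), np.float64(0.007), array([ 546.2, -126.4], dtype=float32), 64) (array([ 546. , -127.5]), array([20.5, 20.2]), np.float64(-0.229), array([ 546.3, -127.3], dtype=float32), 58)
green (array([561.6, 129.5]), array([23.5, 20.4]), np.float64(-0.753), array([561.7, 130.1], dtype=float32), 66) (array([562.4, 129.8]), array([22.3, 20.2]), np.float64(0.364), array([562. , 129.4], dtype=float32), 61)
carbon (array([552. ,   0.8]), array([52.8, 28.5]), np.float64(-0.063), array([552. ,   0.9], dtype=float32), 238) (array([552.4,   0.8]), array([52. , 28.5]), np.float64(-0.063), array([552.2,   1. ], dtype=float32), 236)
rusty (array([550.3, -66. ]), array([93.7, 26. ]), np.float64(0.013), array([551.5, -64.2], dtype=float32), 242) (array([550.8, -62.1]), array([93.4, 25.7]), np.float64(-0.127), array([550.9, -64.3], dtype=float32), 228)
-0.054491263
```

View pics/t9.png

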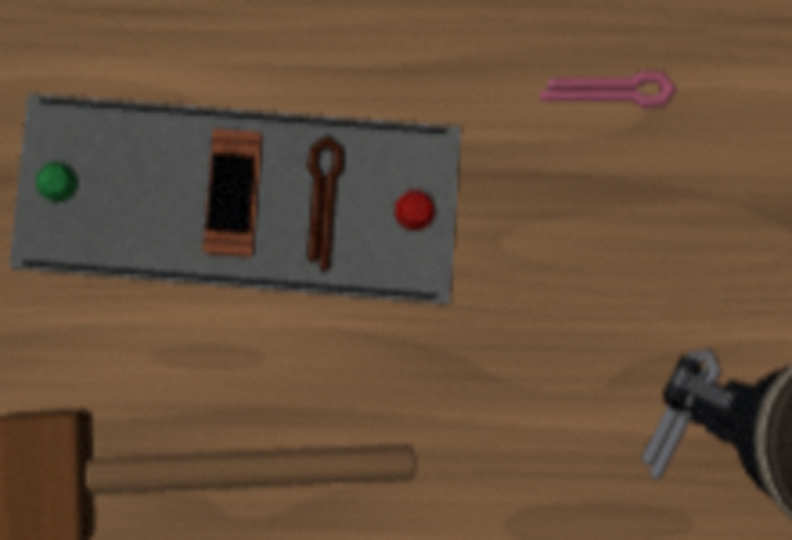

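The rusty pin is square across at (crop (322,203)), about 65 mm from the shoe, and the carbon is centred to within about 2 mm. The gripper is over the bright pin at (690,395), so I'll grasp it.

move_arm(series=[1.1, 0, 25, 0, 0, 0, 0.45, 0, 0, 25, 0, 0, 0, 0.45, 0, 0, 25, 0, 0, 0, 0.45, 0, 0, 13, 0, 0, 0, 0.45, 0, 0, 7, 0, 0, 0, 0.45, 0, 0, 4, 0, 0, 0, 0.45, 0, 0, 0, 0, 0, 0, 0.45, 0, 0, 0, 0, 0, 0, 0.1, 0, 0, 0, 0, 0, 0, 0.1, 0, 0, 0, 0, 0, 0, 0.1, 0, 0, 0, 0, 0, 0, 0.1, 0, 0, 0, 0, 0, 0, 0.1])

```text
time: 31.05
eef_pos: [0.4081, -0.3172, 0.0227]
eef_rot: [3.053, -0.739, 0.001]
force: [-0.7, 1.9, 7.0]
width: 0.0163
grip_force: 38.9
```

move_arm(series=[0, 0, -10, 0, 0, 0, 0.1, 0, 0, -30, 0, 0, 0, 0.1, 0, 0, -40, 0, 0, 0, 0.1, 0, 0, -35, 0, 0, 0, 0.1, -5.05, -51.1, 0, 0, 0, 0, 0.1, -5.05, -51.1, 0, 0, 0, 0, 0.1, -5.05, -51.1, 0, 0, 0, 0, 0.1, -5.05, -51.1, 0, 0, 0, 0, 0.1, -5.05, -51.1, 0, 0, 0, 0, 0.1, -5.05, -51.1, 0, 0, 0, 0, 0.1, -5.05, -51.1, 0, 0, 0, 0, 0.1, -5.05, -51.1, 0, 0, 0, 0, 0.1, 0, 0, 0, 0, 0, -0.139, 0.1, 0, 0, 0, 0, 0, -0.139, 0.1, 0, 0, 0, 0, 0, -0.139, 0.1, 0, 0, 0, 0, 0, 0, 0.1, 0, 0, 0, 0, 0, 0, 0.1])

```text
time: 33.17
eef_pos: [0.559, 0.0649, 0.1375]
eef_rot: [-3.14, 0.097, -0.001]
force: [-0.5, -0.3, -0.9]
width: 0.0167
grip_force: 39.5
```

```bash
python3 - <<'E'
from h import *
go((558.7,65),-.057,33)
s=arm.grab_frame("side"); cv2.imwrite("pics/s10.png",cv2.resize(s["color"][150:270,190:310,::-1],None,fx=4.8,fy=4.8,interpolation=cv2.INTER_CUBIC))
E
```

```text
shift mm [ -0.4  -0.  104.5] turn z -0.005 yaw0 -0.062 pos [559.   64.9 137.5] j1,j6 [0.06 1.69] z-axis [ 0.  0. -1.]
```

View pics/s10.png

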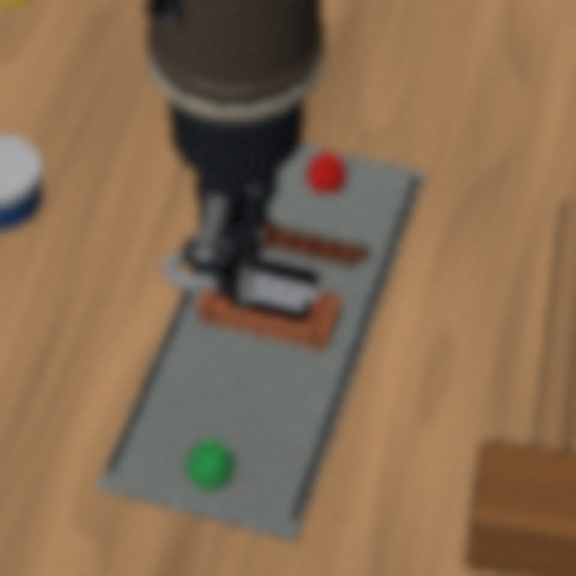

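The bright pin is held level above its place; the rest is undisturbed. I'll lower it.

move_arm(series=[-0.4, 0, 25, 0, 0, -0.005, 0.1, 0, 0, 25, 0, 0, 0, 0.1, 0, 0, 25, 0, 0, 0, 0.1, 0, 0, 18, 0, 0, 0, 0.1, 0, 0, 8, 0, 0, 0, 0.1, 0, 0, 2.5, 0, 0, 0, 0.1, 0, 0, 1, 0, 0, 0, 0.1, 0, 0, 0.5, 0, 0, 0, 0.1, 0, 0, 0, 0, 0, 0, 0.1])

```text
time: 34.35
eef_pos: [0.5588, 0.065, 0.0325]
eef_rot: [-3.14, 0.084, -0.001]
force: [-0.3, -0.6, 0.2]
width: 0.0161
grip_force: 39.5
```

move_arm(series=[0, 0, 0.7, 0, 0, 0, 0.1, 0, 0, 0.5, 0, 0, 0, 0.1, 0, 0, 0.3, 0, 0, 0, 0.1, 0, 0, 0, 0, 0, 0, 0.1])

```text
time: 34.85
eef_pos: [0.5586, 0.065, 0.0308]
eef_rot: [-3.14, 0.084, -0.0]
force: [-1.8, 0.6, 4.9]
width: 0.0163
grip_force: 40.1
```

move_arm(series=[0, 0, 0, 0, 0, 0, 0.3, 0, 0, 0, 0, 0, 0, 0.45, 0, 0, 0, 0, 0, 0, 0.45, 0, 0, 0, 0, 0, 0, 0.45, 0, 0, -10, 0, 0, 0, 0.45, 0, 0, -30, 0, 0, 0, 0.45, 0, 0, -50, 0, 0, 0, 0.45, 0, 0, -40, 0, 0, 0, 0.45, -15, -50, 0, 0, 0, 0, 0.45, -15, -50, 0, 0, 0, 0, 0.45, -15, -50, 0, 0, 0, 0, 0.45, -15, -50, 0, 0, 0, 0, 0.45, -15, -50, 0, 0, 0, 0, 0.45, -15, -50, 0, 0, 0, 0, 0.45, 0, 0, 0, 0, 0, 0, 0.45])

```text
time: 36.72
eef_pos: [0.4837, 0.3726, 0.1613]
eef_rot: [-3.139, 0.078, -0.001]
force: [1.0, -0.3, -1.0]
width: 0.0387
grip_force: 0.0
```

```bash
python3 - <<'E'
from h import *
f=arm.grab_frame("top"); cv2.imwrite("pics/t11.png",cv2.resize(f["color"][100:300,190:410,::-1],None,fx=3,fy=3,interpolation=cv2.INTER_CUBIC))
lo=lambda c,h:(c[...,0]>1.25*c[...,2])&(c[...,0]<110)
for n,box,t,z in [("red",(290,195,320,225),red,.03),("green",(195,185,220,215),green,.03),("shoe+carbon",(242,175,272,232),lambda c,h:black(c,h)|(c[...,0]>1.4*c[...,2]),.028),("carbon",(242,182,272,225),black,.05),("rusty",(270,182,292,232),lo,.017),("bright",(218,182,240,228),lambda c,h:world(f)[...,2]>.013,.017)]:
    try:
        m=blob(f,box,t); p=(world(f,z)[m][:,:2]*1000).astype(np.float32); d=cv2.fitLine(p,cv2.DIST_L2,0,.1,.1).ravel()
        print(n,rect(f,m,z),np.arctan(d[1]/d[0]).round(3), "z95",np.percentile(world(f)[m][:,2],[50,95]).round(3))
    except ValueError: print(n,"hidden")
E
```

```text
red (array([ 545.8, -126.8]), array([20.4, 17.9]), np.float64(-1.552), array([ 546.3, -126.7], dtype=float32), 63) -1.22 z95 [0.028 0.031]
green (array([561.9, 130.9]), array([22.3, 21.1]), np.float64(0.361), array([561.7, 130.3], dtype=float32), 65) -0.269 z95 [0.028 0.032]
shoe+carbon (array([5.553e+02, 2.000e-01]), array([90.5, 36.3]), np.float64(-0.058), array([5.55e+02, 2.00e-01], dtype=float32), 497) -0.066 z95 [0.048 0.052]
carbon (array([5.522e+02, 4.000e-01]), array([52.7, 29.5]), np.float64(-0.096), array([552.1,   0.8], dtype=float32), 240) -0.055 z95 [0.05  0.053]
rusty (array([550.3, -66. ]), array([93.7, 26. ]), np.float64(0.013), array([552.1, -64.1], dtype=float32), 243) -0.055 z95 [0.017 0.02 ]
bright (array([559.6,  63.6]), array([97., 24.]), np.float64(0.001), array([561.2,  64.6], dtype=float32), 240) -0.041 z95 [0.017 0.02 ]
```

View pics/t11.png

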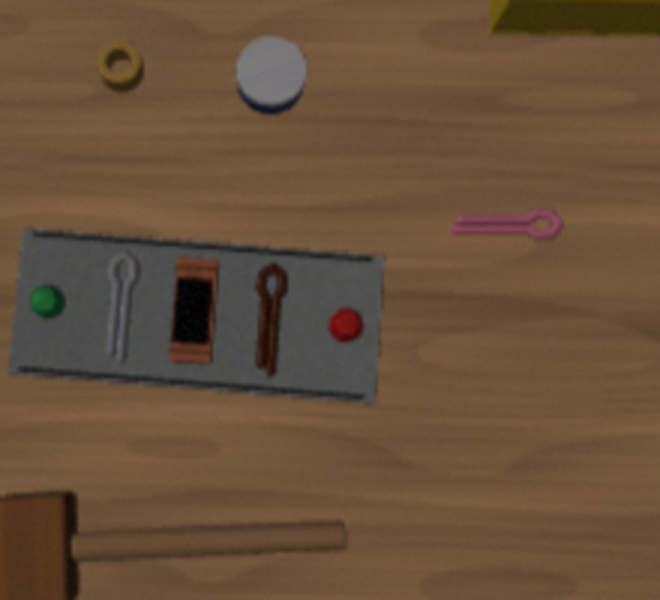

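The layout is as asked: the bright pin is at (121,306), the shoe with the carbon at (194,310), and the rusty pin at (270,318). All lie square across the line, and the bystanders are where they were. I'm handing the job in.

```bash
python3 -c "
from workcell import arm
print(arm.finish_job())"
```

```text
the job is handed in; nothing more can be done
None
```

The layout is handed in with shoe, carbon, rusty pin and bright pin placed in that order at about 37 s; the top camera put all four within about 3 mm (the carbon is 2–3 mm off centre along the shoe), and the verdict was not reported back.

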